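# Push the vial rack home in the corner stop

## Task

Push the rack that holds the vials along the bench into the corner of the steel stop, so that the vial reader can scan it: its long side lies flush against the long rail and its end against the short rail. Only push it with the fingers, without lifting or tipping it, and leave the empty rack and all the glassware and other things on the bench where they stand.

Things in the scene. Friction and masses are not known exactly. Their poses are not given: they have to be found in the camera images.
- vial_rack: white plastic rack with eight upright amber vials with black caps (two rows of four, tops at 52 mm, fast in the rack; the vials stand at least 9 mm in from the rack's sides): block 75 mm along its own x, 120 mm along its own y, 25 mm high, with upright flat sides; origin at the centre of its underside. Loose on the bench, 0.3 to 0.55 kg, slides under a push of a few newtons
- empty_rack: white plastic rack without vials, only eight dark holes: block 75 mm along its own x, 120 mm along its own y, 25 mm high, with upright flat sides; origin at the centre of its underside. Loose; to be left alone
- stop: fixed L-shaped steel stop, rails 12 mm thick, 16 mm high. Origin: inner corner, at bench height. Inner face of the long rail: its plane x = 0, from the corner 480 mm along its -y; of the short rail: plane y = 0, 60 mm along its -x. The seated rack's centre lies at x = -37.5, y = -60 mm in this frame. The grey reader (34 mm high) sits behind the long rail near the corner
- weighing_bottle: small lidded glass weighing bottle, 38 mm diameter, 50 mm high, standing between the two racks; origin at the centre of its underside
- beaker: open glass beaker, 60 mm diameter, 70 mm high; origin at the centre of its underside
- dish: white porcelain bowl, 90 mm diameter, 45 mm high; origin at the centre of its underside
- flask0: stoppered glass volumetric flask, 68 mm diameter, 147 mm high; origin at the centre of its underside
- flask1: second flask like flask0
- weight: steel balance weight with a knob, 32 mm diameter, 50 mm high; origin at the centre of its underside

How it is judged (in metres and radians):
At the end, for the whole second after the job is handed in: The rack with the vials stands flat and at rest in the corner of the stop, its long side within 4 mm of touching the long rail and its end within 4 mm of touching the short rail (measured at its centre), parallel to the rails within 0.04 rad; no other thing has moved more than 15 mm (x of vial_rack in the frame of stop between -0.0415 and -0.033 m and y of vial_rack in the frame of stop between -0.064 and -0.0555 m and angle between the y axis of vial_rack and the y axis of stop, either way round below 0.04 rad and height (world z) of vial_rack below 0.004 m and angle between vial_rack's own z axis and vertical below 0.05 rad and linear speed of vial_rack below 0.01 m/s and distance of each of empty_rack, weighing_bottle, beaker, dish, flask0, flask1, weight from where it was at the start of the episode below 0.015 m).
It fails at once if the rack with the vials is lifted (more than 10 mm off the bench) or tipped (more than 0.2 rad) (height (world z) of vial_rack above 0.01 m or angle between vial_rack's own z axis and vertical above 0.2 rad).
It fails at once if any other thing on the bench is moved more than 15 mm (distance of any of empty_rack, weighing_bottle, beaker, dish, flask0, flask1, weight from where it was at the start of the episode above 0.015 m).
It also fails if it takes over 64 s, if anything falls off the work surface, if the arm or the gripper's body presses on something with over 40 N, if the wrist force passes 120 N, or if a joint passes its speed limit or range.

## Robot

A 6-joint arm with a two-finger parallel gripper is mounted at the origin on the work surface. World frame = base frame: x ahead of the robot, y to its left, z up, the work surface at z = 0. Lengths are in mm, angles in rad, forces in N, time in s.
With the tool pointing down it reaches from about 200 to 875 mm from the base axis. Payload 3.4 kg.
Tool frame: the origin (TCP) lies on the centre line of the jaws, within the pads' length; the fingertips stand 8 mm ahead of it and the grasp point (between the pads) lies 11 mm behind it; z points along the fingers, y is the direction in which the jaws open and shut (so a half turn about z gives the same grasp; the last joint's range is limited). The gripper opens to 94 mm and grips with 3 to 60 N. Pads are 16 mm wide; open, the fingers measure 119 mm over their backs; the gripper's body (75 mm by 177 mm) begins 78 mm behind the grasp point.
Start: joints at [1.044, 0.276, 1.505, -0, 1.361, -0.121], TCP at [227.004, 528.331, 213.493] pointing down, gripper open.
Joint ranges: [-2.89, 2.89], [-0.75, 2.08], [0.22, 2.7], [-1.18, 4.32], [0.11, 2.71], [-2.7, 2.7]. Speed limits (rad/s): [2.57, 2.57, 3.14, 3.14, 3.14, 3.14].

## Interface

Orientations are given as a unit quaternion [x, y, z, w].
In Python, from station import telemetry, viewer, ticket gives the robot as it stands.
- The arm moves only by the tool jog_arm, never from a script. Its argument "series" is a list that holds one entry, the list of rows, each a list of 4 numbers: the shift along the tool's x, y, z in mm, then the turn about the tool's z in rad. A call has 1 to 12 rows; each row shifts and turns the commanded pose from where the row before left it, along the tool's axes as they then stand; what a row does not reach is not made up. A row lasts 1/8 s, in which the tool goes at most 62.5 mm and 10.7 degrees, less where a joint would pass 70% of its speed; a pose out of reach is approached as far as the arm can. A call is refused whole if a number of a shift passes 62.5 or a number of a turn 0.188, either way. A call with a gripper value outside its range is refused whole. "hand" is the finger opening in mm, from 0 to 94, set as the call begins (left out, the last holds). The fingers move at their own pace and stop on an object; the grip force is fixed at half the most. Time passes only in rows, so rows that do not move let the fingers close. It gives the time, the measured TCP pose, the force and the opening at its end, in the units of the state.
- telemetry.read_state(): the state, without advancing time (a new reading comes with each control period).
- viewer.camera(name): name is "scene" or "side" or "wrist"; returns a dict with "image" (384x512x3 uint8, blue, green, red), "mtx" (3x3 intrinsics, pixels), "eye" and "orientation" of the camera in the world. Camera axes: x right, y down, z forward; pixel columns grow to the right and rows downward; lengths in mm; the calibration is good to about 2 mm. A picture is of the moment at which its call begins. There is no depth.
- ticket.close_job(): hands the job in, once; it reports no verdict.
The state is a dict: "time": time; "joint_positions": joint angles; "qd": joint speeds; "joint_efforts": joint torques, N m; "tool_pos": TCP position; "eef_rot": TCP orientation; "force": force on the tool from outside, world axes, zero at the start; "moment": the same for the moment, N m; "grip_width": finger opening in mm.
Only numpy, scipy, OpenCV 4.12 (cv2) and the standard library are available. Lean on these libraries where they do the work, as an engineer would, in place of code of your own. Each camera call takes 0.05 s, during which the arm holds its last target. There are 200 camera calls.

## Working session

There is one attempt and no reset: what is moved stays moved. The work goes in short steps, Python scripts to look and compute and a tool call to move; the robot and the scene stay as the last step left them, time stands still between calls to the robot, and variables do not carry over. Pictures are saved under pics/ and viewed, about 8 in all and at most 12, crops included, and the job is handed in when it is done.

Besides the shell and the picture viewer there is one more tool, called after "Emit:" as name([rows], argument=value, ...), one row to a line, values as JSON. jog_arm: Moves the arm, as the interface text tells. Its arguments: {"type":"object","properties":{"series":{"type":"array","items":{"type":"array","items":{"type":"array","items":{"type":"number"}}}},"hand":{"type":"number"}},"required":["series"]}

```bash
mkdir -p pics; cat > h.py <<'E'
import numpy as np, cv2
from station import telemetry, viewer, ticket
from scipy.spatial.transform import Rotation as R
def cam(n,save=None):
    c=viewer.camera(n); c['R']=R.from_quat(c['orientation']).as_matrix() if np.size(c['orientation'])==4 else np.array(c['orientation'])
    if save: cv2.imwrite('pics/'+save,c['image'])
    np.save('pics/last_'+n+'.npy',{k:np.array(c[k]) for k in ('image','mtx','eye','R')},allow_pickle=True)
    return c
def load(n): return np.load('pics/last_'+n+'.npy',allow_pickle=True).item()
def ray(c,px,z):
    px=np.atleast_2d(np.array(px,float)); d=np.c_[px,np.ones(len(px))]@np.linalg.inv(c['mtx']).T@c['R'].T
    return c['eye']+d*((z-c['eye'][2])/d[:,2])[:,None]
def proj(c,P):
    q=(np.atleast_2d(P)-c['eye'])@c['R']; q=q@np.array(c['mtx']).T; return q[:,:2]/q[:,2:]
E
python3 - <<'E'
from h import *
a=cam('scene','scene0.png');b=cam('side','side0.png')
for c in (a,b): print(c['eye'],c['R'].round(3).tolist(),c['mtx'])
s=telemetry.read_state();print(s['time'],s['tool_pos'],s['eef_rot'])
E
```

```text
[1138.90984695  708.35092674  660.5322327 ] [[-0.757, 0.378, -0.533], [0.653, 0.414, -0.634], [-0.019, -0.828, -0.56]] [[442.04711353   0.         252.84070039]
 [  0.         442.04711353 191.32034237]
 [  0.           0.           1.        ]]
[ 421.88378671 -834.28520238  946.11676728] [[0.992, -0.08, 0.098], [-0.125, -0.73, 0.672], [0.018, -0.679, -0.734]] [[481.22971221   0.         252.55933453]
 [  0.         481.22971221 193.03161169]
 [  0.           0.           1.        ]]
0.1 [226.76606836 527.87606807 212.72186915] [ 2.01525978e-01  9.79482847e-01 -7.55937413e-04 -2.45679133e-04]
```

View pics/scene0.png

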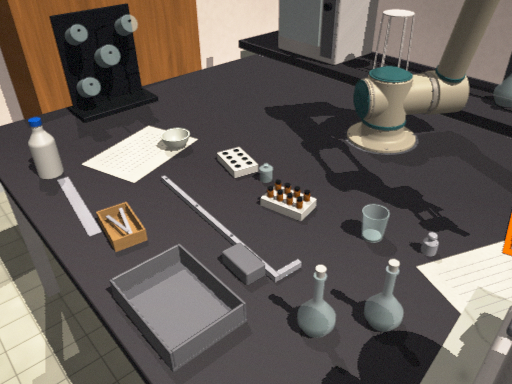

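View pics/side0.png

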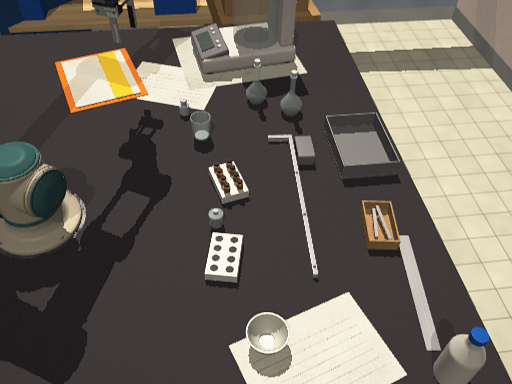

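```bash
python3 - <<'E'
from h import *
a=load('scene');b=load('side')
for n,c,pts in (('scene',a,dict(rack=(288,205),empty=(238,160),c0=(270,276),e=(298,266),far=(164,179),wb=(266,180),beak=(373,238),w=(430,252))),('side',b,dict(rack=(229,185),empty=(226,252),c0=(290,137),e=(268,138),far=(316,275),wb=(216,224),beak=(201,136),w=(184,113)))):
    for k,p in pts.items(): print(n,k,ray(c,p,{'rack':15,'empty':15}.get(k,8)).round()[0,:2])
# rectified views: horizontal=world y, vertical=world x
x0,x1,y0,y1=380,680,-60,340
def warp(c,z,s=2):
    W=np.array([[x1,y1,z],[x1,y0,z],[x0,y0,z],[x0,y1,z]],float)
    D=np.float32([[0,0],[(y1-y0)*s,0],[(y1-y0)*s,(x1-x0)*s],[0,(x1-x0)*s]])
    return cv2.warpPerspective(c['image'],cv2.getPerspectiveTransform(np.float32(proj(c,W)),D),((y1-y0)*s,(x1-x0)*s),flags=cv2.INTER_CUBIC)
cv2.imwrite('pics/w_side.png',warp(b,25));cv2.imwrite('pics/w_scene.png',warp(a,25))
E
```

```text
scene rack [500.  83.]
scene empty [ 451. -174.]
scene c0 [695. 229.]
scene e [631. 246.]
scene far [ 660. -241.]
scene wb [456. -47.]
scene beak [440. 296.]
scene w [388. 406.]
side rack [487.  54.]
side empty [ 460. -163.]
side c0 [687. 239.]
side e [621. 241.]
side far [ 660. -246.]
side wb [443. -70.]
side beak [424. 271.]
side w [377. 386.]
```

View pics/w_side.png

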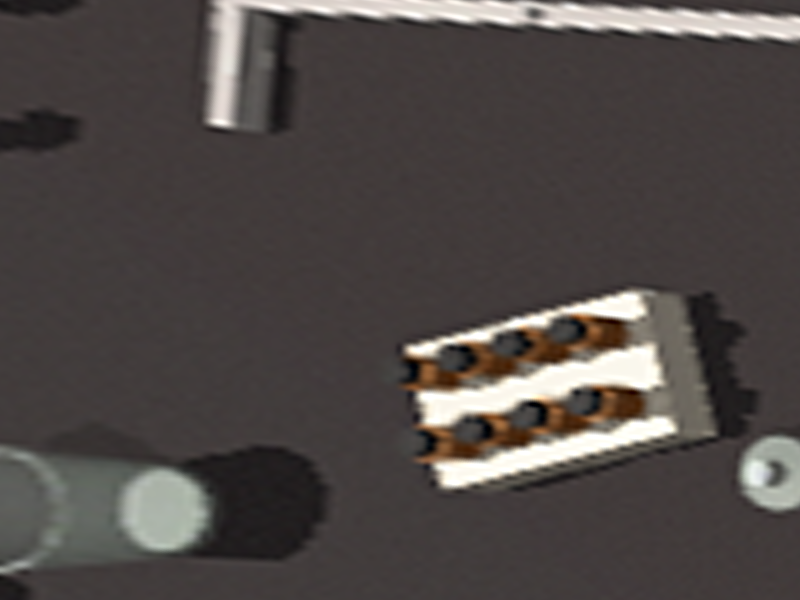

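View pics/w_scene.png

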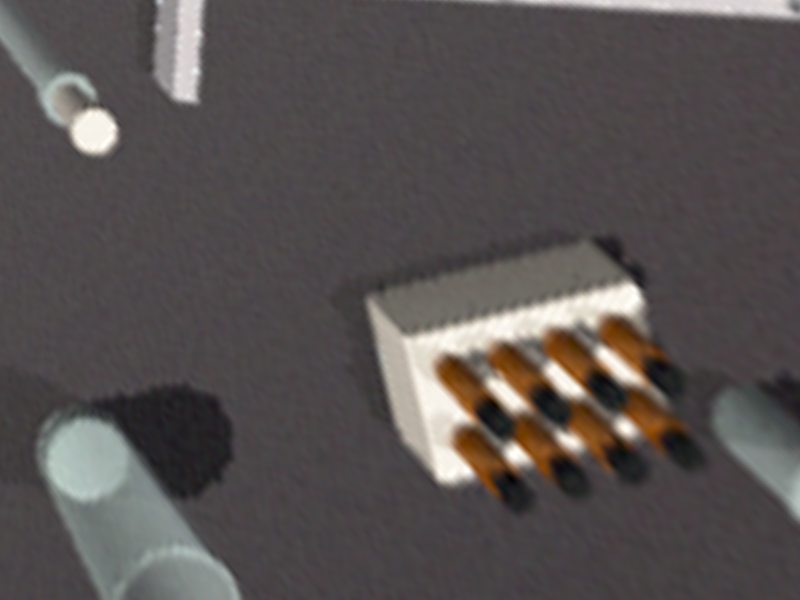

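```bash
cat >> h.py <<'E'
def rows(x,y,z,a,n):
    "rows from the present pose to TCP (x,y,z), with tool y at world angle a"
    s=telemetry.read_state(); M=R.from_quat(s['eef_rot']).as_matrix(); p=np.array(s['tool_pos'])
    a0=np.arctan2(M[1,1],M[0,1]); da=(a-a0+np.pi/2)%np.pi-np.pi/2
    print('t',s['time'],'pos',p.round(1),'ang',round(a0,3),'turn',round(-da,3),'J6',round(s['joint_positions'][5],2),'F',np.round(s['force'],1))
    out=[];d=(np.array([x,y,z])-p)/n
    for i in range(n):
        b=a0+da*i/n; ty=np.array([np.cos(b),np.sin(b)]); tx=np.array([-ty[1],ty[0]])
        out.append([round(d[:2]@tx,1),round(d[:2]@ty,1),round(-d[2],1),round(-da/n,3)])
    print(out)
E
python3 - <<'E'
from h import *
a=load('scene');b=load('side')
print(ray(a,[(317,332),(383,328)],0).round(),ray(b,[(257,103),(291,114)],0).round())
rows(425,56,200,np.pi/2+.22,10)
E
```

```text
[[721. 383.   0.]
 [625. 456.   0.]] [[612. 425.  -0.]
 [712. 357.  -0.]]
t 0.1 pos [226.8 527.9 212.7] ang 1.165 turn -0.626 J6 -0.12 F [-0.7  0.5 -0.3]
[[np.float64(-36.8), np.float64(-35.5), np.float64(1.3), np.float64(-0.063)], [np.float64(-34.5), np.float64(-37.8), np.float64(1.3), np.float64(-0.063)], [np.float64(-32.1), np.float64(-39.9), np.float64(1.3), np.float64(-0.063)], [np.float64(-29.6), np.float64(-41.8), np.float64(1.3), np.float64(-0.063)], [np.float64(-26.9), np.float64(-43.5), np.float64(1.3), np.float64(-0.063)], [np.float64(-24.1), np.float64(-45.1), np.float64(1.3), np.float64(-0.063)], [np.float64(-21.2), np.float64(-46.6), np.float64(1.3), np.float64(-0.063)], [np.float64(-18.3), np.float64(-47.8), np.float64(1.3), np.float64(-0.063)], [np.float64(-15.3), np.float64(-48.9), np.float64(1.3), np.float64(-0.063)], [np.float64(-12.2), np.float64(-49.7), np.float64(1.3), np.float64(-0.063)]]
```

Emit:
jog_arm([
  [[-37,-35.5,1,-0.063],[-34.5,-38,1,-0.063],[-32,-40,1,-0.063],[-29.5,-42,1,-0.063],[-27,-43.5,1,-0.063],[-24,-45,1,-0.063],[-21,-46.5,1,-0.063],[-18,-48,1,-0.063],[-15,-49,1,-0.063],[-12,-50,1,-0.063],[0,0,0,0],[0,0,0,0]],
], hand=60)

```text
time: 1.6
tool_pos: [424.4, 56.1, 203.1]
eef_rot: [-0.111, 0.994, 0.001, -0.001]
force: [-0.5, 0.9, 0.3]
grip_width: 60.0
```

```bash
python3 - <<'E'
from h import *
rows(424,56,60,np.pi/2+.22,5)
c=cam('wrist','wrist1.png')
E
```

```text
t 1.6 pos [424.4  56.1 203.1] ang 1.794 turn 0.003 J6 -1.83 F [-0.5  0.9  0.3]
[[np.float64(0.1), np.float64(-0.0), np.float64(28.6), np.float64(0.001)], [np.float64(0.1), np.float64(-0.0), np.float64(28.6), np.float64(0.001)], [np.float64(0.1), np.float64(-0.0), np.float64(28.6), np.float64(0.001)], [np.float64(0.1), np.float64(-0.0), np.float64(28.6), np.float64(0.001)], [np.float64(0.1), np.float64(-0.0), np.float64(28.6), np.float64(0.001)]]
```

View pics/wrist1.png

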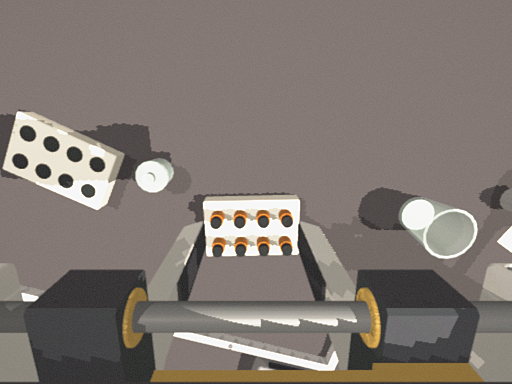

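```bash
python3 - <<'E'
from h import *
c=load('wrist')
P=ray(c,[(204,197),(299,196),(298,255),(206,255)],25)[:,:2];print(P.round(1),P.mean(0))
print('wb',ray(c,(155,175),50),'beaker',ray(c,(418,213),0),'empty',ray(c,[(26,112),(124,153),(102,209),(7,172)],25).round())
print('stop top inner',ray(c,[(330,363),(232,346),(180,337)],16).round(1))
g=cv2.cvtColor(c['image'],cv2.COLOR_BGR2GRAY)[180:275,190:315]; m=(g>200).astype(np.uint8)
k=max(cv2.findContours(m,0,2)[0],key=cv2.contourArea); h=cv2.convexHull(k)[:,0]+[190,180]
H=ray(c,h,25)[:,:2].astype(np.float32);r=cv2.minAreaRect(H);print(r,cv2.boxPoints(r).round(1).tolist())
E
```

```text
[[459.6   3.7]
 [432.4 117.9]
 [510.1 137.7]
 [536.6  20.4]] [484.66550441  69.94577425]
wb [[438.52491197 -52.14900394  50.        ]] beaker [[425.98893929 285.97177473   0.        ]] empty [[ 405. -213.   25.]
 [ 427.  -99.   25.]
 [ 503. -118.   25.]
 [ 481. -234.   25.]]
stop top inner [[675.7 233.7  16. ]
 [677.9  84.   16. ]
 [679.1   6.9  16. ]]
((486.6993408203125, 70.11673736572266), (75.98340606689453, 120.27717590332031), 13.94177532196045) [[435.29998779296875, 119.30000305175781], [464.29998779296875, 2.5999999046325684], [538.0999755859375, 20.899999618530273], [509.1000061035156, 137.60000610351562]]
```

Emit:
jog_arm([
  [[0,0,38,0],[0,0,38,0],[0,0,38,0],[0,0,37,0],[0,0,0,0]],
])

```text
time: 2.28
tool_pos: [422.0, 57.3, 50.7]
eef_rot: [-0.113, 0.994, 0.001, -0.003]
force: [-0.6, 0.7, -1.1]
grip_width: 59.9
```

Emit:
jog_arm([
  [[0,0,18,0],[0,0,18,0],[0,0,0,-0.005],[-8,0,0,0],[-5,0,0,0],[-3,0,0,0],[-3,0,0,0],[-3,0,0,0]],
])

```text
time: 3.28
tool_pos: [442.9, 60.7, 16.1]
eef_rot: [-0.115, 0.993, 0.0, -0.004]
force: [-6.8, -2.5, 6.5]
grip_width: 60.3
```

```bash
python3 - <<'E'
from h import *
import sys
np.set_printoptions(legacy='1.25')
rows(512,69,15,np.pi/2+.09,12)
E
sed -i '1i import numpy as np; np.set_printoptions(legacy="1.25")' h.py
```

```text
t 3.275 pos [442.9  60.7  16.1] ang 1.8 turn 0.14 J6 -1.82 F [-6.8 -2.5  6.5]
[[-5.8, -0.6, 0.1, 0.012], [-5.8, -0.6, 0.1, 0.012], [-5.8, -0.5, 0.1, 0.012], [-5.8, -0.4, 0.1, 0.012], [-5.8, -0.4, 0.1, 0.012], [-5.8, -0.3, 0.1, 0.012], [-5.8, -0.2, 0.1, 0.012], [-5.8, -0.2, 0.1, 0.012], [-5.8, -0.1, 0.1, 0.012], [-5.8, -0.0, 0.1, 0.012], [-5.8, 0.0, 0.1, 0.012], [-5.8, 0.1, 0.1, 0.012]]
```

Emit:
jog_arm([
  [[-6,-0.6,0,0.012],[-6,-0.6,0,0.012],[-6,-0.5,0,0.012],[-6,-0.4,0,0.012],[-6,-0.4,0,0.012],[-6,-0.3,0,0.012],[-6,-0.2,0,0.012],[-6,-0.2,0,0.012],[-6,-0.1,0,0.012],[-6,0,0,0.012],[-6,0,0,0.012],[-6,0,0,0.012]],
])

```text
time: 4.78
tool_pos: [518.5, 69.4, 16.4]
eef_rot: [-0.042, 0.999, 0.0, 0.0]
force: [-2.2, -0.7, -1.1]
grip_width: 60.3
```

```bash
python3 - <<'E'
from h import *
rows(578,76,15,np.pi/2-.053,11)
c=cam('wrist')
g=cv2.cvtColor(c['image'],cv2.COLOR_BGR2GRAY)[150:300,190:330]; m=(g>200).astype(np.uint8)
k=max(cv2.findContours(m,0,2)[0],key=cv2.contourArea); h=cv2.convexHull(k)[:,0]+[190,150]
r=cv2.minAreaRect(ray(c,h,25)[:,:2].astype(np.float32));print(r)
c=cam('side','side1.png');cv2.imwrite('pics/s1.png',np.hstack([cv2.resize(c['image'][110:300,170:340],None,fx=2.2,fy=2.2),cv2.resize(load('wrist')['image'],(425,418))]))
E
```

```text
t 4.775 pos [518.5  69.4  16.4] ang 1.655 turn 0.137 J6 -1.66 F [-2.2 -0.7 -1.1]
[[-5.4, 0.1, 0.1, 0.012], [-5.4, 0.2, 0.1, 0.012], [-5.4, 0.3, 0.1, 0.012], [-5.4, 0.3, 0.1, 0.012], [-5.4, 0.4, 0.1, 0.012], [-5.4, 0.5, 0.1, 0.012], [-5.4, 0.6, 0.1, 0.012], [-5.4, 0.6, 0.1, 0.012], [-5.4, 0.7, 0.1, 0.012], [-5.4, 0.8, 0.1, 0.012], [-5.4, 0.8, 0.1, 0.012]]
((532.0270385742188, 97.0208969116211), (13.783312797546387, 13.820928573608398), 4.841329574584961)
```

View pics/s1.png

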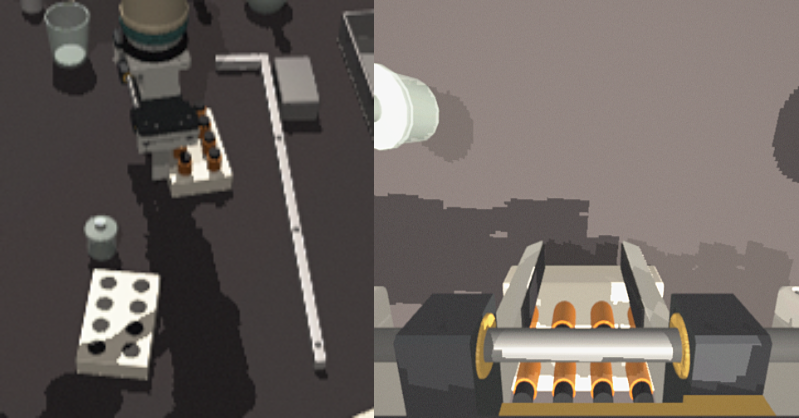

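Emit:
jog_arm([
  [[-5.5,0.1,0,0.0125],[-5.5,0.2,0,0.0125],[-5.5,0.3,0,0.0125],[-5.5,0.3,0,0.0125],[-5.5,0.4,0,0.0125],[-5.5,0.5,0,0.0125],[-5.5,0.6,0,0.0125],[-5.5,0.6,0,0.0125],[-5,0.7,0,0.0125],[-4,0.6,0,0.0125],[-3,0.4,0,0.0125],[0,0,0,0]],
])

```text
time: 6.38
tool_pos: [573.5, 75.7, 16.6]
eef_rot: [0.026, 1.0, 0.0, -0.001]
force: [-4.6, 1.3, 3.2]
grip_width: 60.0
```

```bash
python3 - <<'E'
from h import *
rows(560,76,120,np.pi/2-.053,4)
E
```

```text
t 6.375 pos [573.5  75.7  16.6] ang 1.518 turn 0.0 J6 -1.51 F [-4.6  1.3  3.2]
[[3.4, -0.1, -25.9, 0.0], [3.4, -0.1, -25.9, 0.0], [3.4, -0.1, -25.9, 0.0], [3.4, -0.1, -25.9, 0.0]]
```

Emit:
jog_arm([
  [[10,0,0,0],[5,0,-30,0],[5,0,-40,0],[10,0,-45,0],[15,10,-45,0],[15,20,-30,0],[15,20,-20,0],[0,0,0,0],[0,0,0,0]],
])

```text
time: 7.5
tool_pos: [502.1, 128.9, 226.0]
eef_rot: [0.026, 1.0, -0.0, 0.001]
force: [0.4, 0.0, -0.1]
grip_width: 59.8
```

```bash
python3 - <<'E'
from h import *
c=cam('wrist','wrist2.png'); print(telemetry.read_state()['tool_pos'])
E
```

```text
[501.90989928 128.72350493 225.61139421]
```

View pics/wrist2.png

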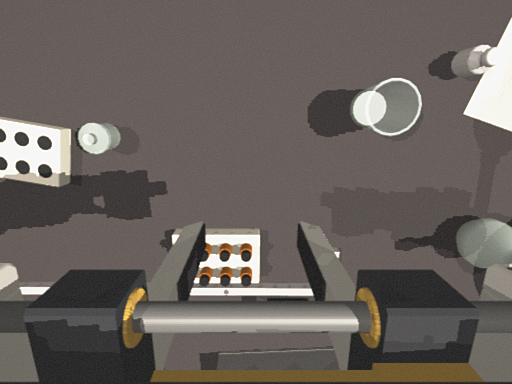

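```bash
python3 - <<'E'
from h import *
c=load('wrist')
print('rack',ray(c,[(174,230),(260,229),(260,284)],25).round(1))
print('rail inner',ray(c,[(30,288),(185,287),(285,286)],16).round(1))
print('short',ray(c,[(336,250),(339,250)],16).round(1))
im=c['image'][215:305,160:350];cv2.imwrite('pics/w2c.png',cv2.resize(im,None,fx=4.2,fy=4.2,interpolation=cv2.INTER_CUBIC))
E
```

```text
rack [[573.2  19.1  25. ]
 [577.8 136.   25. ]
 [662.4 132.2  25. ]]
rail inner [[ 657.3 -207.3   16. ]
 [ 667.4   21.6   16. ]
 [ 673.3  168.8   16. ]]
short [[619.  242.3  16. ]
 [619.2 246.6  16. ]]
```

View pics/w2c.png

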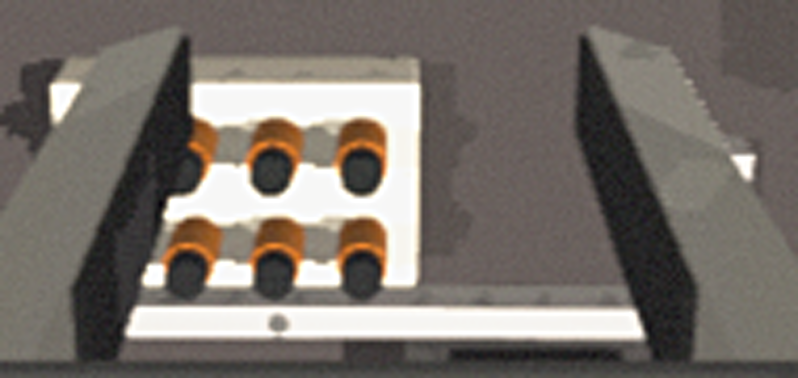

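```bash
python3 - <<'E'
from h import *
c=load('wrist')
print('rack',ray(c,[(172,234.7),(259.5,234.7),(259.3,283.3)],25).round(1))
print('rail inner',ray(c,[(200,287.6),(305,287.6)],16).round(1))
print('short outer tip',ray(c,[(339.8,252)],16).round(1))
rows(530,72,60,np.pi/2-.053,6)
E
```

```text
rack [[579.9  15.5  25. ]
 [586.1 134.9  25. ]
 [661.2 131.3  25. ]]
rail inner [[669.6  43.6  16. ]
 [677.5 198.2  16. ]]
short outer tip [[622.4 247.8  16. ]]
t 7.55 pos [501.9 128.7 225.6] ang 1.518 turn 0.0 J6 -1.4 F [-1.7  0.4  0.4]
[[-5.2, -9.2, 27.6, 0.0], [-5.2, -9.2, 27.6, 0.0], [-5.2, -9.2, 27.6, 0.0], [-5.2, -9.2, 27.6, 0.0], [-5.2, -9.2, 27.6, 0.0], [-5.2, -9.2, 27.6, 0.0]]
```

Emit:
jog_arm([
  [[0,0,0,0.1745],[0,0,0,0.1745],[0,0,0,0.1745],[0,0,0,0.1745],[0,0,0,0.1745],[0,0,0,0.1745],[0,0,0,0.1745],[0,0,0,0.1745],[0,0,0,0.175],[0,0,0,0]],
], hand=40)

```text
time: 8.8
tool_pos: [501.9, 128.6, 225.3]
eef_rot: [0.725, 0.689, -0.001, -0.0]
force: [1.1, -0.2, 0.1]
grip_width: 39.8
```

Emit:
jog_arm([
  [[-34.5,30,0,0],[-34.5,30,0,0],[-34.5,30,0,0],[-34.5,30,0,0],[0,0,40,0],[0,0,40,0],[0,0,40,0],[0,0,20,0],[0,0,0,0]],
])

```text
time: 9.93
tool_pos: [612.7, -15.0, 83.9]
eef_rot: [0.725, 0.689, -0.002, -0.002]
force: [-0.2, -0.8, -0.2]
grip_width: 39.9
```

```bash
python3 - <<'E'
from h import *
rows(616,-15,16,-.053,4)
E
```

```text
t 9.925 pos [612.7 -15.   83.9] ang -0.051 turn 0.002 J6 -0.09 F [-0.2 -0.8 -0.2]
[[0.1, 0.8, 17.0, 0.001], [0.1, 0.8, 17.0, 0.001], [0.1, 0.8, 17.0, 0.001], [0.1, 0.8, 17.0, 0.001]]
```

Emit:
jog_arm([
  [[0,1,17,0],[0,1,17,0],[0,1,17,0],[0,1,17,0],[0,0,0,0],[6,0,0,0],[6,0,0,0],[4,0,0,0],[4,0,0,0],[4,0,0,0],[4,0,0,0],[4,0,0,0]],
])

```text
time: 11.42
tool_pos: [620.4, 16.1, 19.0]
eef_rot: [0.725, 0.688, -0.0, 0.001]
force: [0.7, -4.6, 3.0]
grip_width: 40.1
```

Emit:
jog_arm([
  [[6,0,0,0],[6,0,0,0],[6,0,0,0],[6,0,0,0],[6,0,0,0],[6,0,0,0],[6,0,0,0],[6,0,0,0],[6,0,0,0],[6,0,0,0],[3,0,0,0],[0,0,0,0]],
])

```text
time: 12.92
tool_pos: [623.6, 79.6, 19.0]
eef_rot: [0.725, 0.688, 0.0, 0.001]
force: [0.9, -4.5, 3.8]
grip_width: 40.1
```

```bash
python3 - <<'E'
from h import *
rows(618,95,16,-.053,4)
cam('wrist','wrist3.png');c=cam('side');cv2.imwrite('pics/s3.png',np.hstack([cv2.resize(c['image'][90:250,180:340],None,fx=2.4,fy=2.4),cv2.resize(load('wrist')['image'],(412,384))]))
E
```

```text
t 12.925 pos [623.6  79.6  19. ] ang -0.052 turn 0.001 J6 0.07 F [ 0.9 -4.5  3.8]
[[3.8, -1.6, 0.7, 0.0], [3.8, -1.6, 0.7, 0.0], [3.8, -1.6, 0.7, 0.0], [3.8, -1.6, 0.7, 0.0]]
```

View pics/s3.png

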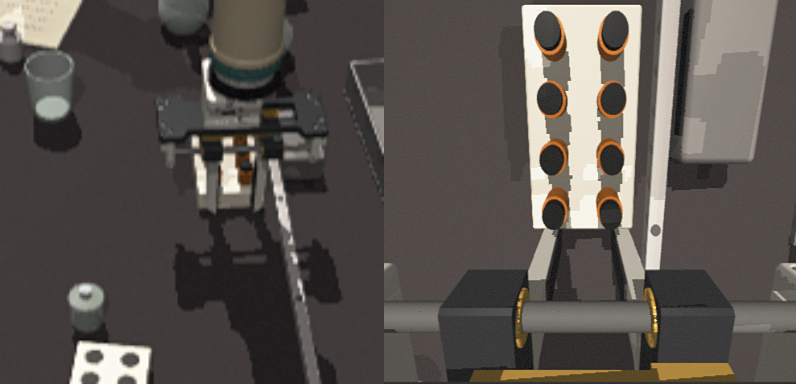

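Emit:
jog_arm([
  [[4,0,0.5,0],[4,0,0.5,0],[4,0,0.5,0],[4,0,0.5,0],[3,0,0,0],[0,0,0,0]],
])

```text
time: 13.78
tool_pos: [624.6, 98.2, 17.0]
eef_rot: [0.725, 0.688, -0.0, 0.001]
force: [0.4, -5.8, 5.6]
grip_width: 39.6
```

Emit:
jog_arm([
  [[-10,0,0,0],[-25,0,0,0],[-25,0,-40,0],[-10,-10,-50,0],[0,-30,-50,0],[0,-40,0,0],[0,-45,0,0],[0,0,0,0]],
])

```text
time: 14.78
tool_pos: [491.6, 36.8, 155.9]
eef_rot: [0.726, 0.688, -0.0, -0.002]
force: [0.7, -1.2, 0.6]
grip_width: 40.0
```

Emit:
jog_arm([
  [[0,0,0,-0.1745],[0,0,0,-0.1745],[0,0,0,-0.1745],[0,0,0,-0.1745],[0,0,0,-0.1745],[0,0,0,-0.1745],[0,0,0,-0.1745],[0,0,0,-0.1745],[0,0,0,-0.175],[0,0,0,0]],
], hand=60)

```text
time: 16.02
tool_pos: [496.6, 36.0, 156.0]
eef_rot: [0.027, 1.0, 0.001, 0.0]
force: [-0.1, -0.4, -0.5]
grip_width: 60.2
```

```bash
python3 - <<'E'
from h import *
rows(560,172,80,np.pi/2-.053,6)
cam('wrist','wrist4.png');c=cam('scene');cv2.imwrite('pics/s4.png',np.hstack([cv2.resize(c['image'][170:320,220:350],None,fx=2.56,fy=2.56),cv2.resize(load('wrist')['image'],(450,384))]))
E
```

```text
t 16.025 pos [496.6  36.  156. ] ang 1.516 turn -0.002 J6 -1.59 F [-0.1 -0.4 -0.5]
[[-9.3, 23.2, 12.7, -0.0], [-9.3, 23.2, 12.7, -0.0], [-9.3, 23.2, 12.7, -0.0], [-9.3, 23.2, 12.7, -0.0], [-9.3, 23.2, 12.7, -0.0], [-9.3, 23.2, 12.7, -0.0]]
```

View pics/s4.png

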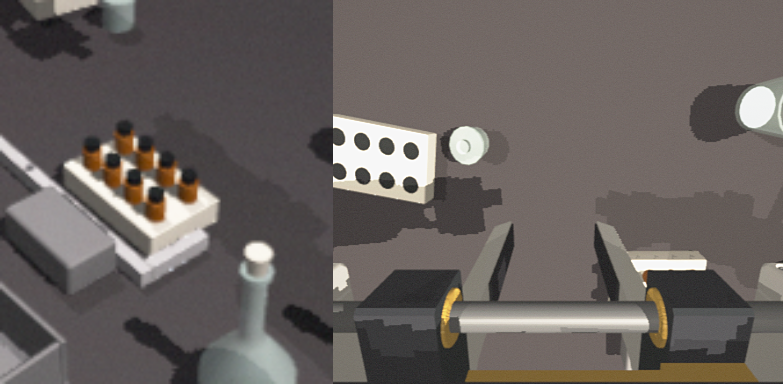

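Emit:
jog_arm([
  [[-9,22.5,12.5,0],[-9,22.5,12.5,0],[-9,22.5,12.5,0],[-9,22.5,12.5,0],[-9,22.5,12.5,0],[-9,22.5,12.5,0],[0,0,21,0],[0,0,21,0],[0,0,21,0],[0,0,0,0]],
])

```text
time: 17.38
tool_pos: [555.6, 167.9, 16.6]
eef_rot: [0.026, 1.0, -0.0, -0.002]
force: [0.0, 0.4, 1.1]
grip_width: 60.2
```

Emit:
jog_arm([
  [[-5,0,0,0],[-5,0,0,0],[-4,0,0,0],[-4,0,0,0],[-3,0,0,0],[-3,0,0,0],[-3,0,0,0],[0,0,0,0]],
])

```text
time: 18.38
tool_pos: [580.1, 166.2, 18.2]
eef_rot: [0.026, 1.0, -0.0, -0.004]
force: [-5.5, 1.1, 5.3]
grip_width: 60.0
```

Emit:
jog_arm([
  [[-3,0,0.3,0],[-3,0,0.3,0],[-2,0,0.3,0],[-2,0,0,0],[0,0,0,0]],
])

```text
time: 19.0
tool_pos: [590.0, 165.6, 17.4]
eef_rot: [0.026, 1.0, -0.0, -0.004]
force: [-6.6, -0.8, 4.7]
grip_width: 59.9
```

Emit:
jog_arm([
  [[-1.5,0,0,0],[-1.5,0,0,0],[0,0,0,0]],
])

```text
time: 19.38
tool_pos: [592.4, 165.5, 17.4]
eef_rot: [0.026, 1.0, -0.0, -0.004]
force: [-7.6, 0.5, 5.9]
grip_width: 59.9
```

Emit:
jog_arm([
  [[-1,0,0,0],[-1,0,0,0],[0,0,0,0]],
])

```text
time: 19.75
tool_pos: [592.4, 165.5, 17.4]
eef_rot: [0.026, 1.0, -0.0, -0.006]
force: [-10.6, 1.0, 9.1]
grip_width: 60.1
```

Emit:
jog_arm([
  [[-1,0,0,0],[-0.5,0,0,0],[0,0,0,0]],
])

```text
time: 20.12
tool_pos: [592.4, 165.5, 17.4]
eef_rot: [0.026, 1.0, -0.0, -0.007]
force: [-12.4, 1.4, 12.1]
grip_width: 59.5
```

Emit:
jog_arm([
  [[10,0,0,0],[25,0,0,0],[25,0,-40,0],[20,-10,-50,0],[0,-40,-50,0],[0,-50,0,0],[0,0,0,0]],
], hand=60)

```text
time: 21.0
tool_pos: [515.8, 67.9, 157.4]
eef_rot: [0.028, 1.0, -0.001, 0.002]
force: [-0.4, -0.2, 0.4]
grip_width: 59.6
```

Emit:
jog_arm([
  [[0,0,0,0.1745],[0,0,0,0.1745],[0,0,0,0.1745],[0,0,0,0.1745],[0,0,0,0.1745],[0,0,0,0.1745],[0,0,0,0.1745],[0,0,0,0.1745],[0,0,0,0.175],[0,0,0,0]],
], hand=30)

```text
time: 22.25
tool_pos: [515.2, 71.3, 155.9]
eef_rot: [0.725, 0.689, 0.0, -0.0]
force: [0.3, -0.6, 0.4]
grip_width: 30.3
```

```bash
python3 - <<'E'
from h import *
rows(631,68,75,-.053,5)
E
```

```text
t 22.25 pos [515.2  71.3 155.9] ang -0.05 turn 0.003 J6 0.05 F [ 0.3 -0.6  0.4]
[[0.5, 23.2, 16.2, 0.001], [0.5, 23.2, 16.2, 0.001], [0.5, 23.2, 16.2, 0.001], [0.5, 23.2, 16.2, 0.001], [0.5, 23.2, 16.2, 0.001]]
```

Emit:
jog_arm([
  [[0,23,16,0],[0,23,16,0],[0,23,16,0],[0,23,16,0],[0,23,16,0.002],[0,0,29,0],[0,0,29,0],[0,0,0,0]],
])

```text
time: 23.25
tool_pos: [627.9, 65.0, 15.7]
eef_rot: [0.725, 0.688, -0.002, -0.002]
force: [-0.2, -0.1, 0.8]
grip_width: 29.9
```

Emit:
jog_arm([
  [[5,0,0,0],[5,0,0,0],[5,0,0,0],[4,0,0,0],[3,0,0,0],[3,0,0,0],[2,0,0,0],[0,0,0,0]],
])

```text
time: 24.25
tool_pos: [631.4, 91.6, 18.3]
eef_rot: [0.726, 0.688, 0.0, -0.0]
force: [0.0, -0.3, -0.4]
grip_width: 29.9
```

Emit:
jog_arm([
  [[2,0,0.5,0],[2,0,0.5,0],[2,0,0,0],[2,0,0,0],[0,0,0,0]],
])

```text
time: 24.88
tool_pos: [631.7, 98.9, 17.3]
eef_rot: [0.726, 0.688, -0.0, 0.0]
force: [0.1, -3.1, -0.2]
grip_width: 29.8
```

Emit:
jog_arm([
  [[1.5,0,0,0],[1.5,0,0,0],[0,0,0,0]],
])

```text
time: 25.25
tool_pos: [631.9, 102.7, 17.3]
eef_rot: [0.726, 0.688, 0.0, -0.0]
force: [-0.7, -2.6, -1.9]
grip_width: 29.9
```

Emit:
jog_arm([
  [[1,0,0,0],[1,0,0,0],[0,0,0,0]],
])

```text
time: 25.62
tool_pos: [632.1, 104.7, 17.3]
eef_rot: [0.726, 0.688, 0.0, -0.0]
force: [-0.3, -1.1, -0.9]
grip_width: 30.1
```

Emit:
jog_arm([
  [[1,0,0,0],[1,0,0,0],[0,0,0,0]],
])

```text
time: 26.0
tool_pos: [632.0, 105.5, 17.3]
eef_rot: [0.726, 0.688, -0.001, 0.0]
force: [-0.4, -5.6, -0.6]
grip_width: 30.2
```

Emit:
jog_arm([
  [[1,0,0,0],[0.5,0,0,0],[0,0,0,0]],
])

```text
time: 26.38
tool_pos: [632.0, 105.5, 17.3]
eef_rot: [0.726, 0.688, -0.002, 0.001]
force: [-1.2, -8.2, -0.9]
grip_width: 30.3
```

Emit:
jog_arm([
  [[1,0,0,0],[0.5,0,0,0],[0,0,0,0]],
])

```text
time: 26.75
tool_pos: [631.9, 105.6, 17.4]
eef_rot: [0.726, 0.688, -0.003, 0.002]
force: [-1.1, -11.1, -0.3]
grip_width: 29.8
```

Emit:
jog_arm([
  [[-5,0,0,0],[-15,0,0,0],[-15,0,-40,0],[-10,0,-50,0],[-10,0,-50,0],[-10,0,-30,0],[0,0,0,0],[0,0,0,0]],
])

```text
time: 27.75
tool_pos: [628.0, 44.9, 186.1]
eef_rot: [0.726, 0.688, -0.0, -0.001]
force: [0.0, -0.4, -0.3]
grip_width: 29.9
```

```bash
python3 - <<'E'
from h import *
print(telemetry.read_state()['tool_pos'])
cam('wrist','wrist5.png')
E
```

```text
[628.01432699  44.87152344 186.09671756]
```

View pics/wrist5.png

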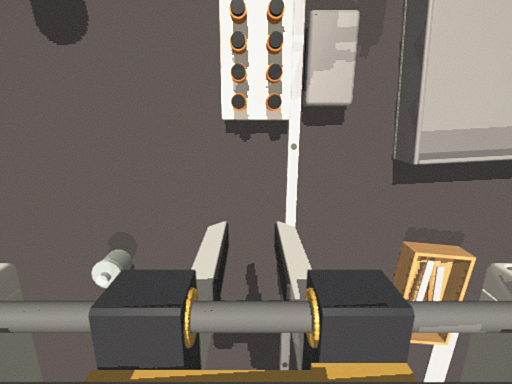

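```bash
python3 - <<'E'
from h import *
c=load('wrist')
L=ray(c,[(219.5,3),(222,119)],25)[:,:2];Rr=ray(c,[(290,119)],25);rail=ray(c,[(289.5,135),(286.3,215)],16)[:,:2]
f=lambda P:np.arctan2(*(P[0]-P[1]));print(L,f(L),Rr,rail,f(rail))
d=(rail[0]-rail[1])/np.linalg.norm(rail[0]-rail[1]);n=np.array([d[1],-d[0]])
print('rack right corner past rail plane',(Rr[0,:2]-rail[0])@n,'left edge dist',(L-rail[0])@n)
a=cam('scene');b=cam('side')
cv2.imwrite('pics/s5.png',np.hstack([cv2.resize(b['image'][110:210,220:320],(390,390),interpolation=2),cv2.resize(a['image'][185:285,215:315],(390,390),interpolation=2)]))
E
```

```text
[[606.15403388 227.82858743]
 [599.56459834 116.10692573]] 0.058912572362579255 [[673.97706593 112.02637636  25.        ]] [[674.17259462  94.09571189]
 [668.30549417  -2.38607004]] 0.06073565740273249
rack right corner past rail plane -1.283529446360264 left edge dist [-76.01050657 -75.80647463]
```

View pics/s5.png

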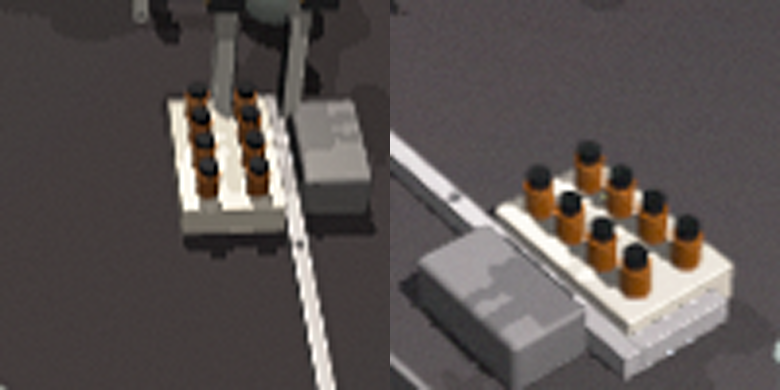

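```bash
python3 -c "
from station import ticket;print(ticket.close_job())"
```

```text
the job is handed in; nothing more can be done
None
```

I pushed the vial rack into the corner of the stop with the open fingers and handed the job in at about 28 s of the 64 s allowed; no verdict was reported. I first pushed its long side towards the long rail while turning it parallel. Then I pushed its end along the rail to just short of the short rail. Last came a nudge against each rail in turn.

**Last checks:**
- **Long rail:** in the final wrist picture, the rack's long side measured about 1 mm from the rail. The rack's angle to the rail was about 0.002 rad.
- **Short rail:** I did not measure this gap in the pictures. At the end of the push the tool stopped at y = 105.5 mm while the force rose to 11 N. The final scene picture shows the rack's end against the rail.
- **Long rail push:** the tool stopped in the same way there, with the force rising to about 12 N.
- **Rack height and tilt:** I did not measure these. The rack looks flat in the final pictures.
- **Other things on the bench:** I kept the fingers clear of them and felt no unexpected contact. I did not re-measure their positions at the end.

The early picture estimates of the stop's corner differed by about 3 mm, so I relied on the contact stops for the final seating. No check failed.

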